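Draw the funnel from its leaning stand and set it in the oil can

TASK

Get the oil can ready for filling: draw the metal funnel straight out along its leaning tube, so that its light stand is neither tipped over nor dragged along, then set the funnel upright in the open neck of the oil can with its flange resting flat on the neck, and let go. Leave the stand, the can and the other things on the bench standing or lying where they are.

Things in the scene. Friction and masses are not known exactly. Their poses are not given: they have to be found in the camera images.
- funnel: Bare-metal funnel, 125 mm long, 120 g, round about z. Origin: centre of the spout's tip; z towards the open bowl. Solid spout z=0 to 60 mm, diameter 12 to 16; flat stop flange, diameter 40, z=60 to 64; cone, diameter 20 to 50, z=64 to 92; straight collar (grip here), outer diameter 50, wall 3, z=92 to 125. Starts leaning in the stand, flange on the tube's mouth.
- funnel_tip (a point): Centre of the spout's lower end (z=0 of the funnel).
- funnel_flange (a point): Centre of the underside of the funnel's stop flange (z=60 mm of the funnel).
- funnel_rim (a point): Centre of the funnel's open rim (z=125 mm of the funnel).
- holder: Light loose black stand, 120 g. Origin on the bench under its base plate (110 x 80 x 4 mm, x -52 to +58), z up. Its braced tube, 75 mm long, outer diameter 27, bore 21, leans 30 degrees from vertical along (-0.5, 0, 0.866) of this frame, roughly to the robot's right (-y, up to 40 degrees either way). The spout is 60 mm deep in it, 2.5 mm play all round.
- holder_mouth (a point): Centre of the upper mouth of the stand's tube, at (-2.5, 0, 77) mm in the stand's frame.
- oil_can: Grey rectangular oil can, 110 (x) x 76 (y) x 106 mm high, hollow, 1.5 kg, loose on the bench. Origin at the centre of its underside, z up. On its top a round bare-metal neck at x=+28 mm and, at the -x end, a low bar handle (top at 126 mm).
- can_neck (a point): Centre of the top rim of the can's neck, 124 mm above the bench when standing; neck outer diameter 33 mm, bore 25 mm, open down into the can's empty space (more than 100 mm deep).
- spray_can: Bystander: upright spray can, diameter 58 mm, 160 mm tall. Origin at the centre of its underside.
- wrench: Bystander: steel wrench 170 mm long, lying flat along its x axis, between stand and can.
- hammer: Bystander: hammer 260 mm long, lying along its x axis.
Things that resemble listed ones, but are neither listed nor needed, are in the scene too. Leave any orange or pink look-alike of the funnel alone.

How it is judged:
By the outcome, as a careful person would: the job done as asked, in the order asked, and still so for the second after the job is handed in, with the robot touching nothing.
It also fails if it takes over 51 s, if anything falls off the work surface, if the arm or the gripper's body presses on something with over 40 N, if the wrist force passes 120 N, or if a joint passes its speed limit or range.

ROBOT

A 6-joint arm with a two-finger parallel gripper is mounted at the origin on the work surface. World frame = base frame: x ahead of the robot, y to its left, z up, the work surface at z = 0. Lengths are in m, angles in degrees, forces in N, time in s.
With the tool pointing down it reaches from about 0.25 to 0.725 m from the base axis. Payload 9.7 kg.
Tool frame: the origin (TCP) lies midway between the tips of the shut fingers; the grasp point (between the pads) lies 19 mm behind it; z points along the fingers, y is the line along which they close (so a half turn about z gives the same grasp; the last joint's range is limited). The gripper opens to 85 mm and grips with 20 to 120 N. Pads are 22 mm wide; open, the fingers measure 114 mm over their backs; the gripper's body (76 mm by 85 mm) begins 54 mm behind the grasp point. The pads swing forward as they close: fully open they stand 13 mm farther back than shut.
Start: joints at [77.063, 4.979, 10.078, 95.1, 0, 90], TCP at [0.123, 0.536, 0.231] pointing down, gripper open.
Joint ranges: [-179.16, 179.16], [-48.56, 103.87], [-65.8, 70.77], [-126.05, 130.52], [-82.76, 87.17], [-180, 180]. Speed limits (degrees/s): [127.2, 127.2, 147.25, 180, 180, 180].

INTERFACE

Orientations are given as [roll, pitch, yaw] about the fixed x, y, z axes, in that order (R = Rz(yaw) Ry(pitch) Rx(roll)).
In Python, from workcell import * gives the robot as it stands.
- The arm moves only by the tool servo_tool, never from a script. Its argument "moves" is a list of rows, each a list of 4 numbers: the shift along the world's x, y, z in cm, then the turn about the world's z in rad. A call has 1 to 20 rows; each row is the pose to reach, as a shift and turn from the pose commanded when the call began; what a row does not reach only later rows make up. A row lasts 1/12 s, in which the tool goes at most 41.7 mm and 7.16 degrees, less where a joint would pass 70% of its speed; a pose out of reach is approached as far as the arm can. A call with a gripper value outside its range is refused whole. "claw" is the closure, from 0 (fully open) to 1 (shut), set as the call begins (left out, the last holds). The fingers move at their own pace and stop on an object; "force" is the grip in N (left out, the last holds). Time passes only in rows, so rows that repeat a pose let the fingers close. It gives the time, the measured TCP pose, the force, the opening and the grip force at its end, in the units of the state.
- get_obs(): the state, without advancing time (a new reading comes with each control period).
- camera(name): name is "side" or "top" or "wrist"; returns the picture (480x640x3 uint8, red, green, blue); there is no depth.
- get_calibration(name): a dict with "fx", "fy", "cx", "cy" (pixels), "k1" (the pictures are not rectified: a ray, as slopes to the right and down, at radius r is drawn at 1 + k1 r^2 times it, then the intrinsics apply), "rvec" (rotation vector, rad) and "tvec" (3), from world to camera coordinates, as OpenCV has them; the wrist camera has in their place "tool_from_camera" (4x4, takes a point from camera to tool coordinates, whose origin is the TCP and whose axes are the flange's). Camera axes: x right, y down, z forward; pixel columns grow to the right and rows downward; lengths in m; the calibration is good to about 2 mm. A picture is of the moment at which its call begins: read the wrist's pose just before it. get_calibration takes no time and is no camera call.
- job_done(): hands the job in; it is judged then, once.
The state is a dict: "time": time; "q": joint angles; "qd": joint speeds; "joint_efforts": joint torques, N m; "ee_pos": TCP position; "tcp_rot": TCP orientation; "wrist_force": force on the tool from outside, world axes, zero at the start; "torque": the same for the moment, N m; "opening": finger opening in m; "grasp_force": force on a finger pad.
Only numpy, scipy, OpenCV 4.12 (cv2) and the standard library are available. Lean on these libraries where they do the work, as an engineer would, in place of code of your own. Each camera call takes 0.05 s, during which the arm holds its last target. There are 200 camera calls.

## Working session

There is one attempt and no reset: what is moved stays moved. The work goes in short steps, Python scripts to look and compute and a tool call to move; the robot and the scene stay as the last step left them, time stands still between calls to the robot, and variables do not carry over. Pictures are saved under pics/ and viewed, at most 10 in all, crops included, and the job is handed in when it is done.

Besides the shell and the picture viewer there is one more tool, called as a command line: name --pt "numbers of a row" for each row, then --argument value for the rest. servo_tool: Moves the arm, as the interface text tells. Its arguments: {"type":"object","properties":{"moves":{"type":"array","items":{"type":"array","items":{"type":"number"}}},"claw":{"type":"number"},"force":{"type":"number"}},"required":["moves"]}

```bash
mkdir -p pics; python3 - <<'E'
from workcell import *
import cv2
o=get_obs();print(o)
for n in("side","top","wrist"):
    print(n,get_calibration(n)); cv2.imwrite(f"pics/{n}0.png",camera(n)[:,:,::-1])
E
```

```text
{'time': 0.0, 'q': array([7.70624078e+01, 5.01321059e+00, 1.00331136e+01, 9.50994386e+01,
       5.96016350e-04, 8.99999055e+01]), 'qd': array([ 0.08594499, -0.09556101,  0.04767131,  0.03741201, -0.01427217,
       -0.04801579]), 'joint_efforts': array([-3.70910784e-03, -5.20395827e+01,  4.64796603e+01,  1.65913295e-02,
       -3.08947128e-04,  7.58494025e-06]), 'ee_pos': array([0.123084  , 0.53581053, 0.23055081]), 'tcp_rot': array([-1.79920464e+02, -5.96146989e-04,  1.67062501e+02]), 'wrist_force': array([-1.12988668,  0.14984049,  0.66834328]), 'torque': array([0.00923437, 0.00747831, 0.02475714]), 'grasp_force': 0.0, 'opening': 0.08565198975050493}
side {'fx': 557.3184642034893, 'fy': 557.3184642034893, 'cx': 315.27928519784206, 'cy': 234.77351607958374, 'k1': -0.09289595776446723, 'rvec': array([ 2.12580608, -0.08702303,  0.04576193]), 'tvec': array([-0.62080713,  0.11329625,  0.92104103])}
top {'fx': 482.57976428565803, 'fy': 482.57976428565803, 'cx': 315.6938806880578, 'cy': 247.18407649814566, 'k1': -0.11543529497308973, 'rvec': array([ 2.13870766, -2.15780447,  0.14370296]), 'tvec': array([-0.01374048,  0.64683056,  0.83940342])}
wrist {'fx': 378.6470676754081, 'fy': 378.6470676754081, 'cx': 326.3130681752197, 'cy': 233.36173558113074, 'k1': -0.0064357702183782265, 'tool_from_camera': array([[ 5.73063693e-04, -9.60195405e-01, -2.79328582e-01,
         7.07434779e-02],
       [ 9.99999833e-01,  5.72703724e-04,  8.28991879e-05,
         3.48723358e-04],
       [ 8.03731000e-05, -2.79328583e-01,  9.60195572e-01,
        -1.42705526e-01],
       [ 0.00000000e+00,  0.00000000e+00,  0.00000000e+00,
         1.00000000e+00]])}
```

View pics/top0.png

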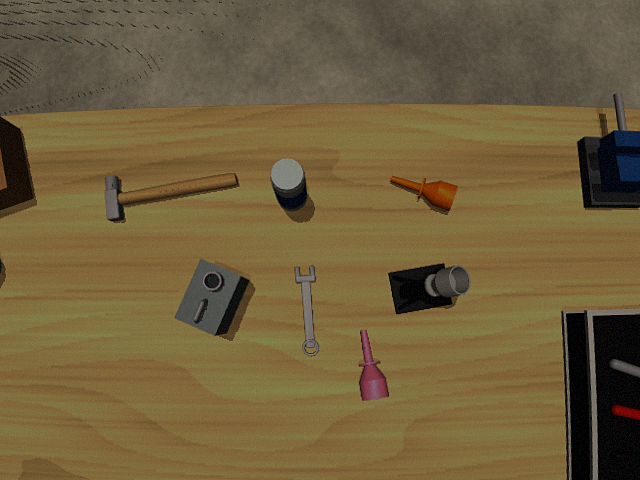

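View pics/side0.png

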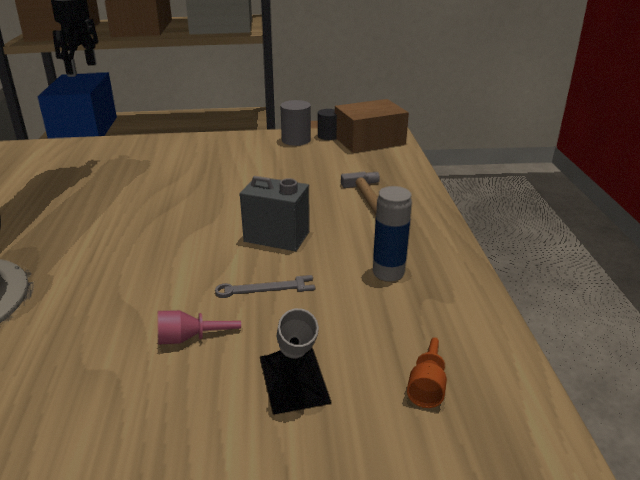

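Top: the funnel's rim is near (455,281), leaning right (-y), with the can neck near (212,281). Side: the rim is near (298,330) and the neck near (288,186). I'll enlarge these next.

```bash
python3 - <<'E'
import cv2,numpy as np
t=cv2.imread("pics/top0.png");s=cv2.imread("pics/side0.png")
def c(im,x,y,w,h,k):
    p=cv2.resize(im[y:y+h,x:x+w],None,fx=k,fy=k,interpolation=cv2.INTER_CUBIC)
    p=cv2.convertScaleAbs(p,alpha=1.7,beta=15)
    for i in range(0,w,10): cv2.line(p,(i*k,0),(i*k,8 if i%50 else 20),(0,255,0),1)
    for i in range(0,h,10): cv2.line(p,(0,i*k),(8 if i%50 else 20,i*k),(0,255,0),1)
    return p
a=np.hstack([c(t,385,255,100,75,4),c(s,250,300,100,75,4)])
b=np.hstack([c(t,170,250,100,75,4),c(s,235,170,100,75,4)])
cv2.imwrite("pics/z1.png",np.vstack([a,b]))
E
```

```text
(no output)
```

View pics/z1.png

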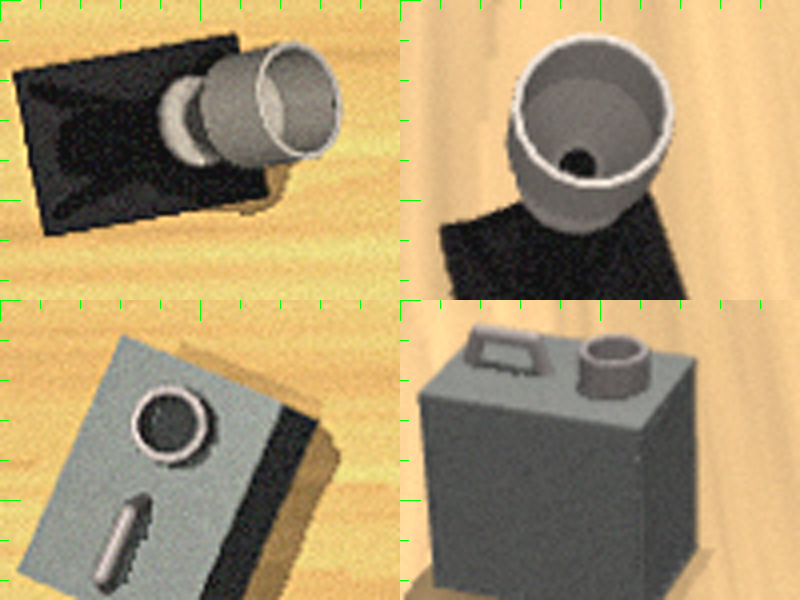

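```bash
cat > h.py <<'E'
import numpy as np,cv2
from workcell import *
from scipy.spatial.transform import Rotation as R
def ray(n,uv,pose=None):
    c=get_calibration(n);d=np.array([(uv[0]-c["cx"])/c["fx"],(uv[1]-c["cy"])/c["fy"]]);s=d.copy()
    for _ in range(20): s=d/(1+c["k1"]*(s@s))
    v=np.append(s,1)
    if n=="wrist":
        T=c["tool_from_camera"];Rw=R.from_euler('xyz',pose[1],degrees=True).as_matrix()
        o=pose[0]+Rw@T[:3,3];v=Rw@T[:3,:3]@v
    else:
        M=cv2.Rodrigues(c["rvec"])[0];o=-M.T@c["tvec"];v=M.T@v
    return o,v/np.linalg.norm(v)
def tri(rs):
    A=sum(np.eye(3)-np.outer(v,v) for o,v in rs);b=sum((np.eye(3)-np.outer(v,v))@o for o,v in rs)
    p=np.linalg.solve(A,b);return p,[np.linalg.norm(np.cross(p-o,v))*1000 for o,v in rs]
def atz(r,z): o,v=r;return o+v*(z-o[2])/v[2]
E
python3 - <<'E'
from h import *
f=lambda X,Y,x0,y0:(x0+X/4-.375,y0+Y/4-.375)
rim,e=tri([ray("top",f(299.5,100,385,255)),ray("side",f(192,111,250,300))]);print("rim",rim,e)
nk,e=tri([ray("top",f(170.5,125,170,250)),ray("side",f(215,52,235,170))]);print("neck",nk,e)
P=[atz(ray("top",f(x,y,385,255)),.004) for x,y in[(13,70),(237,34),(269,197),(46,236)]];print(np.round(P,4))
d=P[1]-P[0]+P[2]-P[3];print("len",[np.linalg.norm(P[i]-P[i-1]) for i in range(4)],"lean yaw",np.degrees(np.arctan2(d[1],d[0])))
u=d/np.linalg.norm(d);a=u*.5+np.array([0,0,.866]);print("axis",a)
c=np.mean(P,0);print("mouth pred",c+u*(.0025+.003)+np.array([0,0,.073]),"mouth from rim",rim-a*.065)
print("collar z108",rim-a*.017)
q=[atz(ray("top",f(x,y,170,250)),.106) for x,y in[(123,35),(282,103),(20,271)]];print(np.round(q,4))
E
```

```text
rim [ 0.57965054 -0.25702291  0.13019459] [np.float64(1.150725158811571), np.float64(1.1507251588116174)]
neck [0.58335518 0.15324981 0.12097823] [np.float64(2.367135342709397), np.float64(2.367135342709435)]
[[ 0.603  -0.1566  0.004 ]
 [ 0.6191 -0.2654  0.004 ]
 [ 0.5409 -0.2777  0.004 ]
 [ 0.5242 -0.1702  0.004 ]]
len [np.float64(0.08000508104367486), np.float64(0.10997042145500163), np.float64(0.07912889096801909), np.float64(0.1087789553905581)] lean yaw -81.36059395032797
axis [ 0.07510767 -0.49432665  0.866     ]
mouth pred [ 0.57263511 -0.22290673  0.077     ] mouth from rim [ 0.57476854 -0.22489168  0.07390459]
collar z108 [ 0.57837371 -0.24861936  0.11547259]
[[0.6207 0.1778 0.106 ]
 [0.5911 0.1089 0.106 ]
 [0.5204 0.2201 0.106 ]]
```

servo_tool --pt "45.2 -73 5 -1.194" --pt "45.2 -73 5 -1.194" --pt "45.2 -73 5 -1.194" --pt "45.2 -73 5 -1.194" --pt "45.2 -73 5 -1.194" --pt "45.2 -73 5 -1.194" --pt "45.2 -73 5 -1.194" --pt "45.2 -73 5 -1.194" --pt "45.2 -73 5 -1.194" --pt "45.2 -73 5 -1.194" --pt "45.2 -73 5 -1.194" --pt "45.2 -73 5 -1.194" --pt "45.2 -73 5 -1.194" --pt "45.2 -73 5 -1.194" --pt "45.2 -73 5 -1.194" --pt "45.2 -73 5 -1.194" --pt "45.2 -73 5 -1.194" --pt "45.2 -73 5 -1.194" --pt "45.2 -73 5 -1.194" --pt "45.2 -73 5 -1.194" --claw 0 --force 20

```text
time: 1.82
ee_pos: [0.5617, -0.1734, 0.2795]
tcp_rot: [-180.0, -0.0, 98.6]
wrist_force: [0.5, 1.1, 0.6]
opening: 0.0854
grasp_force: 0.0
```

servo_tool --pt "0 0 0 0" --pt "0 0 0 0" --pt "0 0 0 0" --pt "0 0 0 0" --pt "0 0 0 0"

```text
time: 2.23
ee_pos: [0.5607, -0.1702, 0.2806]
tcp_rot: [179.9, 0.0, 98.7]
wrist_force: [-0.6, 0.1, 0.6]
opening: 0.0853
grasp_force: 0.0
```

```bash
python3 - <<'E'
from h import *
o=get_obs();print(o["time"],o["ee_pos"],o["tcp_rot"],o["q"])
im=camera("wrist")[:,:,::-1];cv2.imwrite("pics/w1.png",im)
np.save("w1.npy",np.array([o["ee_pos"],o["tcp_rot"]]))
E
```

```text
2.2333 [ 0.56067726 -0.17019886  0.28060368] [1.79937071e+02 2.36981644e-02 9.87240070e+01] [-1.68889985e+01  1.15500048e+01  2.29931841e+01  1.01376190e+02
  5.83415534e-03  6.43869848e+01]
```

View pics/w1.png

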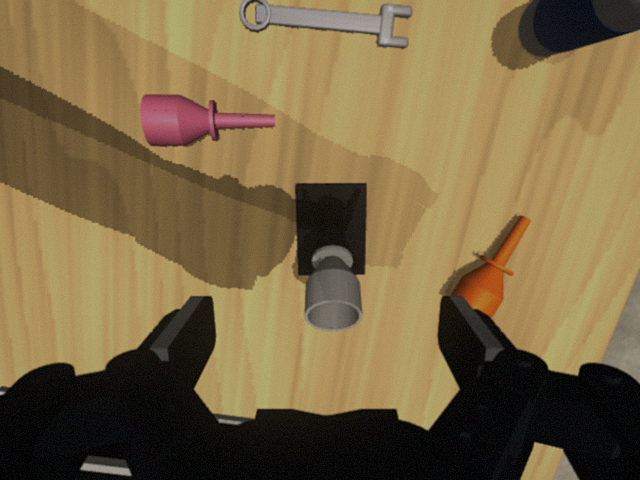

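Wrist: rim ellipse is centred at about (333.5,316) and the flange at about (333,257). The plate edges are vertical in the image, so the yaw is aligned.

```bash
python3 - <<'E'
from h import *
f=lambda X,Y,x0,y0:(x0+X/4-.375,y0+Y/4-.375)
w=np.load("w1.npy")
a=ray("top",f(299.5,100,385,255));b=ray("side",f(192,111,250,300));c=ray("wrist",(333.5,316),w)
for s in([a,b,c],[a,c],[b,c]): print(*tri(s))
fl=ray("wrist",(333,257),w);print("flange on ray at z .077",atz(fl,.079),"rim at .132",atz(c,.132), atz(a,.132))
E
```

```text
[ 0.58003466 -0.25680556  0.12998964] [np.float64(1.548294561239152), np.float64(0.7770401151276058), np.float64(0.7910412824061115)]
[ 0.57971877 -0.25716223  0.12912541] [np.float64(1.1628015490954813), np.float64(1.1628015490953356)]
[ 0.58080168 -0.25658095  0.12989293] [np.float64(0.01310279571402855), np.float64(0.013102795714091692)]
flange on ray at z .077 [ 0.57568519 -0.22131426  0.079     ] rim at .132 [ 0.58056709 -0.25545493  0.132     ] [ 0.57837615 -0.25648534  0.132     ]
```

servo_tool --pt "0.6 -2.6 -2.5 0" --pt "1.2 -5.2 -5 0" --pt "1.85 -7.8 -7.5 0" --pt "1.85 -7.8 -9.5 0" --pt "1.85 -7.8 -11.5 0" --pt "1.85 -7.8 -13.5 0" --pt "1.85 -7.8 -15.5 0" --pt "1.85 -7.8 -17 0" --pt "1.85 -7.8 -18 0" --pt "1.85 -7.8 -18.7 0" --pt "1.85 -7.8 -18.7 0" --pt "1.85 -7.8 -18.7 0" --pt "1.85 -7.8 -18.7 0"

```text
time: 3.37
ee_pos: [0.5801, -0.2493, 0.0941]
tcp_rot: [179.9, 0.1, 98.7]
wrist_force: [0.0, -0.2, -0.6]
opening: 0.0855
grasp_force: 0.0
```

```bash
python3 - <<'E'
from h import *
o=get_obs();print(o["time"],o["ee_pos"],o["tcp_rot"],o["wrist_force"])
im=camera("wrist")[:,:,::-1]
im2=camera("side")[:,:,::-1][250:450,200:400]
cv2.imwrite("pics/w2.png",np.hstack([cv2.resize(im[180:480,160:560],(400,300)),cv2.resize(im2,(400,300))]))
E
```

```text
3.3667 [ 0.58010846 -0.249347    0.09405857] [1.79914434e+02 5.34424693e-02 9.86619330e+01] [ 0.0068169  -0.22259712 -0.55336973]
```

View pics/w2.png

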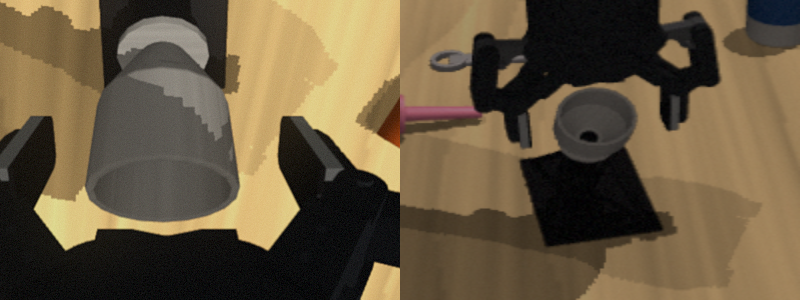

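The funnel sits about 1 mm towards -x of the middle between the pads, so I'll correct that and close.

servo_tool --pt "-0.1 0.1 0 0" --pt "-0.1 0.1 0 0" --pt "-0.1 0.1 0 0"

```text
time: 3.72
ee_pos: [0.5786, -0.2483, 0.093]
tcp_rot: [180.0, 0.0, 98.7]
wrist_force: [0.7, 0.6, -0.4]
opening: 0.0851
grasp_force: 0.0
```

servo_tool --pt "0 0 0 0" --pt "0 0 0 0" --pt "0 0 0 0" --pt "0 0 0 0" --pt "0 0 0 0" --pt "0 0 0 0" --pt "0 0 0 0" --pt "0 0 0 0" --pt "0 0 0 0" --pt "0 0 0 0" --pt "0 0 0 0" --pt "0 0 0 0" --claw 1 --force 20

```text
time: 4.72
ee_pos: [0.5786, -0.2483, 0.0928]
tcp_rot: [-180.0, 0.0, 98.6]
wrist_force: [-2.4, -0.9, 3.7]
opening: 0.0504
grasp_force: 21.0
```

Gripped at 50 mm. Now a slow pull along the tube axis.

servo_tool --pt "0.02 -0.1 0.17 0" --pt "0.04 -0.25 0.43 0" --pt "0.08 -0.5 0.87 0" --pt "0.11 -0.74 1.3 0" --pt "0.15 -0.99 1.73 0" --pt "0.15 -0.99 1.73 0"

```text
time: 5.22
ee_pos: [0.5806, -0.2589, 0.1113]
tcp_rot: [179.9, 0.1, 98.6]
wrist_force: [0.8, 0.6, -0.7]
opening: 0.0505
grasp_force: 21.0
```

```bash
python3 - <<'E'
from h import *
o=get_obs();print(o["time"],o["ee_pos"],o["wrist_force"],o["torque"])
im=camera("wrist")[:,:,::-1]
im2=camera("side")[:,:,::-1][250:450,200:400]
t=camera("top")[:,:,::-1];t0=cv2.imread("pics/top0.png");s0=cv2.imread("pics/side0.png")
g=lambda a:cv2.resize(a,(400,300))
cv2.imwrite("pics/w3.png",np.vstack([np.hstack([g(im[:,0:640]),g(im2)]),np.hstack([g(t[240:330,360:480]),g(t0[240:330,360:480])])]))
E
```

```text
5.2167 [ 0.58059295 -0.2589279   0.11129508] [ 0.7785041   0.55717506 -0.69356145] [-0.03766086  0.01186422 -0.0239618 ]
```

View pics/w3.png

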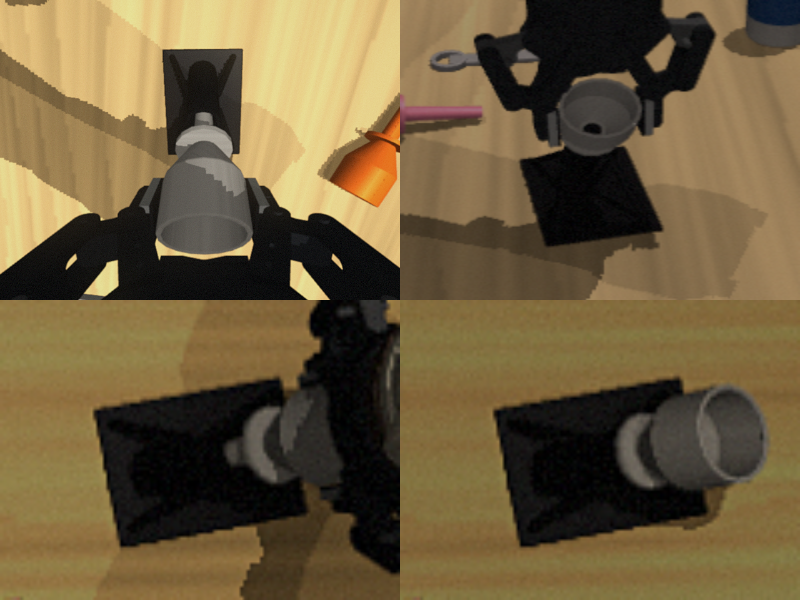

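The stand hasn't moved, the spout is coming out cleanly, and forces are small. Continuing.

servo_tool --pt "0.03 -0.2 0.35 0" --pt "0.07 -0.49 0.87 0" --pt "0.13 -0.84 1.47 0" --pt "0.18 -1.19 2.08 0" --pt "0.23 -1.53 2.68 0" --pt "0.28 -1.88 3.29 0" --pt "0.34 -2.22 3.9 0" --pt "0.39 -2.57 4.5 0" --pt "0.43 -2.87 5.02 0" --pt "0.43 -2.87 6.5 0" --pt "0.43 -2.87 8.5 0" --pt "0.43 -2.87 10.5 0" --pt "0.43 -2.87 12.5 0" --pt "0.43 -2.87 13.9 0" --pt "0.43 -2.87 13.9 0" --pt "0.43 -2.87 13.9 0"

```text
time: 6.7
ee_pos: [0.5847, -0.2871, 0.2494]
tcp_rot: [179.9, 0.0, 98.7]
wrist_force: [0.2, 0.8, -2.4]
opening: 0.0502
grasp_force: 21.2
```

```bash
python3 - <<'E'
from h import *
o=get_obs();print(o["time"],o["ee_pos"],o["tcp_rot"],o["wrist_force"],o["torque"],o["opening"],o["q"])
im=camera("wrist")[:,:,::-1];t=camera("top")[:,:,::-1];s=camera("side")[:,:,::-1]
cv2.imwrite("pics/ws4.png",s);cv2.imwrite("pics/ww4.png",im)
g=lambda a:cv2.resize(a,(400,300))
cv2.imwrite("pics/w4.png",np.vstack([np.hstack([g(im),g(s[200:440,160:480])]),np.hstack([g(t[240:330,360:480]),g(t)])]))
E
```

```text
6.7 [ 0.58474186 -0.28714912  0.24941162] [1.79940366e+02 4.04414428e-02 9.86503363e+01] [ 0.20823167  0.84393151 -2.42919184] [ 0.02633844  0.0155876  -0.03479819] 0.05020733434082147 [-2.61546288e+01  2.03437919e+01  3.02501907e+01  9.98343496e+01
  8.32012452e-04  5.51950144e+01]
```

View pics/w4.png

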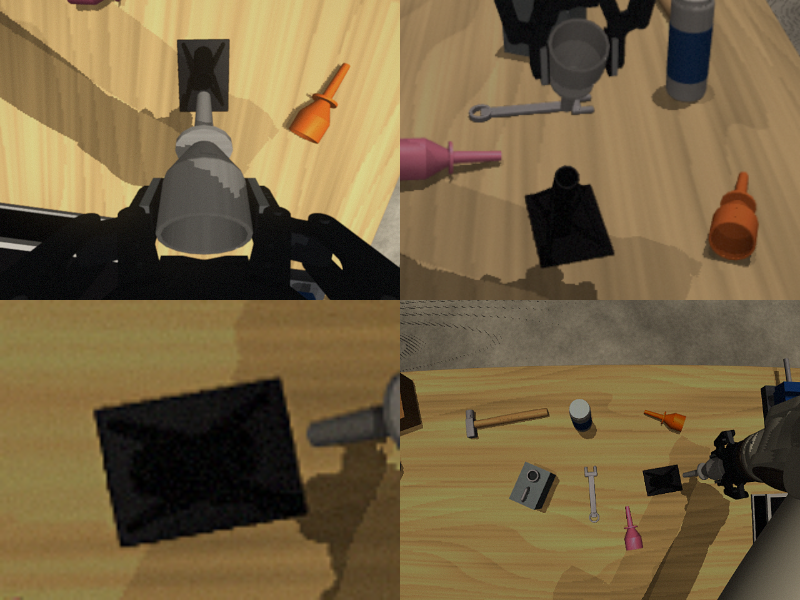

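The funnel is fully out, still tilted in the grip, and the stand is unmoved. I'll carry it to a hover short of the neck and look from the wrist.

servo_tool --pt "0 0.5 0 0" --pt "0.05 1.5 0 0" --pt "0.1 3 0 0" --pt "0.2 5 0 0" --pt "0.3 7.5 0 0" --pt "0.4 10 0 0" --pt "0.5 12.5 0 0" --pt "0.6 15 0 0" --pt "0.7 17.5 0 0" --pt "0.8 20 0 0" --pt "0.9 22.5 0 0" --pt "1.0 25 0 0" --pt "1.1 27.5 0 0" --pt "1.15 29.5 0 0" --pt "1.2 31.5 0 0" --pt "1.25 32.8 0 0" --pt "1.3 33.6 0 0" --pt "1.3 34.1 0 0" --pt "1.3 34.1 0 0" --pt "1.3 34.1 0 0"

```text
time: 8.52
ee_pos: [0.5973, 0.0538, 0.249]
tcp_rot: [-180.0, 0.0, 98.6]
wrist_force: [-0.2, -0.5, -0.6]
opening: 0.0504
grasp_force: 21.2
```

```bash
python3 - <<'E'
from h import *
o=get_obs();print(o["time"],o["ee_pos"],o["tcp_rot"],o["wrist_force"],o["opening"],o["q"])
im=camera("wrist")[:,:,::-1];s=camera("side")[:,:,::-1]
np.save("w5.npy",np.array([o["ee_pos"],o["tcp_rot"]]))
cv2.imwrite("pics/ww5.png",im);cv2.imwrite("pics/ws5.png",s)
c=cv2.convertScaleAbs(cv2.resize(im[20:320,226:426],None,fx=2,fy=2,interpolation=cv2.INTER_CUBIC),alpha=1.5)
d=cv2.convertScaleAbs(cv2.resize(s[100:250,215:315],None,fx=4,fy=4,interpolation=cv2.INTER_CUBIC),alpha=1.5)
cv2.imwrite("pics/w5.png",np.hstack([c,d]))
E
```

```text
8.5167 [0.59731931 0.0537907  0.24902914] [-1.79996598e+02  1.18416035e-02  9.86450883e+01] [-0.17892585 -0.50879745 -0.59923703] 0.05040417812502599 [ 5.15152134e+00  1.25224772e+01  2.05530233e+01  9.80332204e+01
 -1.20269128e-02  8.65064337e+01]
```

View pics/w5.png

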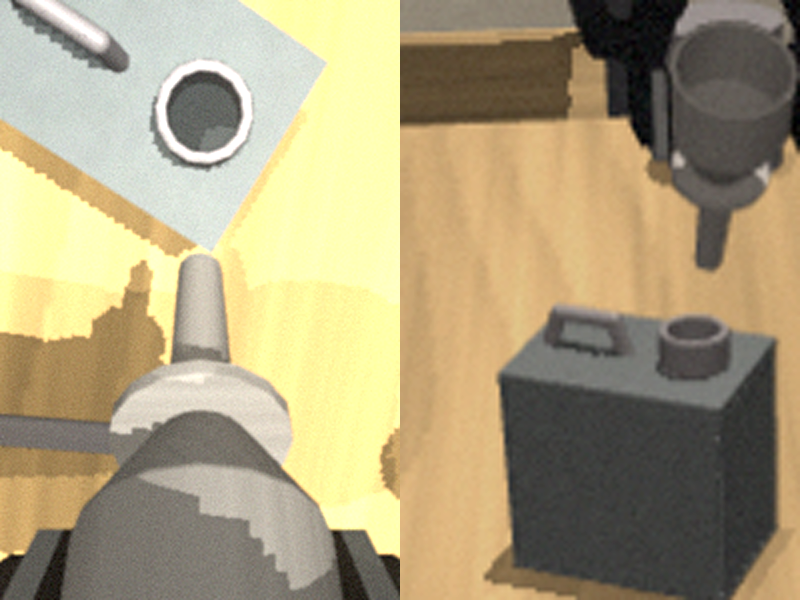

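Wrist: neck bore centre at about (327.6,75.5), spout tip edge at about (326.8,147). Side: spout tip at about (291.6,166).

```bash
python3 - <<'E'
from h import *
w=np.load("w5.npy");f=lambda X,Y,x0,y0:(x0+X/4-.375,y0+Y/4-.375)
n=ray("wrist",(327.6,75.5),w);b=ray("side",f(215,52,235,170));t=ray("top",f(170.5,125,170,250))
for s in([n,b],[n,t],[n,b,t]):print("neck",*tri(s))
print("neck@.124",[atz(r,.124) for r in(n,b,t)])
p,e=tri([ray("wrist",(326.8,148.5),w),ray("side",(291.6,165.8))]);print("tip",p,e)
Rw=R.from_euler('xyz',w[1],degrees=True)
print("tip in tool",Rw.inv().apply(p-w[0]),"neck@.124 in tool",Rw.inv().apply(atz(n,.124)-w[0]))
E
```

```text
neck [0.58445483 0.15449287 0.12058391] [np.float64(1.2930502841030076), np.float64(1.2930502841026574)]
neck [0.58256144 0.15673918 0.10350842] [np.float64(0.4653346925061907), np.float64(0.4653346925063798)]
neck [0.58331049 0.15396893 0.120546  ] [np.float64(0.5909916969485336), np.float64(2.4364947884511547), np.float64(2.3784814630965223)]
neck@.124 [array([0.58320908, 0.15415811, 0.124     ]), array([0.58556657, 0.14755072, 0.124     ]), array([0.58077244, 0.15252583, 0.124     ])]
tip [0.590138   0.11075266 0.17452104] [np.float64(0.8997045864622276), np.float64(0.8997045864622143)]
tip in tool [0.05740963 0.00146685 0.07449615] neck@.124 in tool [0.10137387 0.00114408 0.12500813]
```

servo_tool --pt "-0.1 0.7 0 0" --pt "-0.3 2 0 0" --pt "-0.5 3.3 0 0" --pt "-0.65 4.3 0 0" --pt "-0.72 4.75 0 0" --pt "-0.72 4.75 -0.8 0" --pt "-0.72 4.75 -2 0" --pt "-0.72 4.75 -3.2 0" --pt "-0.72 4.75 -4 0" --pt "-0.72 4.75 -4.5 0" --pt "-0.72 4.75 -5 0" --pt "-0.72 4.75 -5.5 0" --pt "-0.72 4.75 -6 0" --pt "-0.72 4.75 -6 0" --pt "-0.72 4.75 -6 0"

```text
time: 9.87
ee_pos: [0.5901, 0.1016, 0.189]
tcp_rot: [-180.0, 0.0, 98.6]
wrist_force: [0.3, -0.0, -0.8]
opening: 0.0503
grasp_force: 21.2
```

```bash
python3 - <<'E'
from h import *
o=get_obs();print(o["time"],o["ee_pos"],o["wrist_force"],o["torque"],o["opening"])
im=camera("wrist")[:,:,::-1];s=camera("side")[:,:,::-1]
c=cv2.convertScaleAbs(cv2.resize(im[60:360,226:426],None,fx=2,fy=2,interpolation=cv2.INTER_CUBIC),alpha=1.5)
d=cv2.convertScaleAbs(cv2.resize(s[100:250,215:315],None,fx=4,fy=4,interpolation=cv2.INTER_CUBIC),alpha=1.5)
cv2.imwrite("pics/w6.png",np.hstack([c,d]))
E
```

```text
9.8667 [0.59014799 0.10156943 0.18897571] [ 0.2901398  -0.04822035 -0.75007645] [-0.03235167  0.00564779  0.03578839] 0.0503491882397182
```

View pics/w6.png

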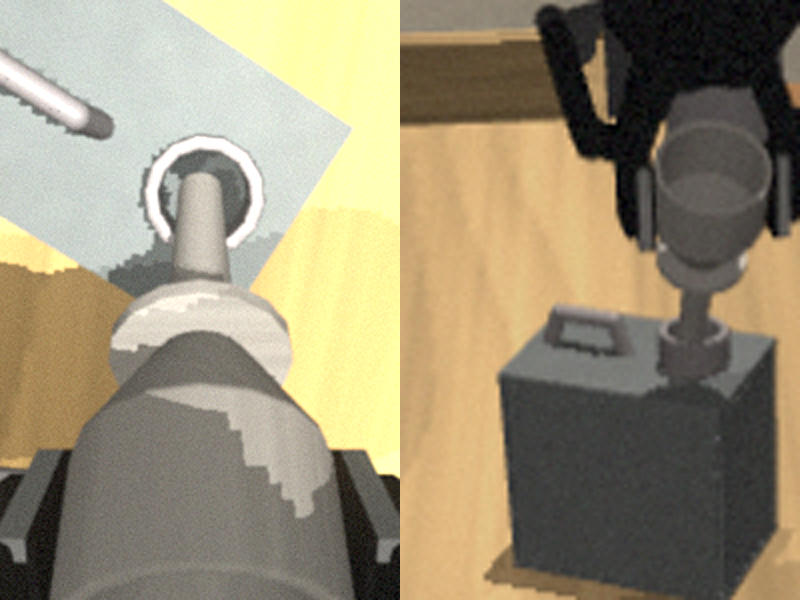

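The tip is inside the neck. Now an arc forward so that the neck wall turns the funnel upright in the pads.

servo_tool --pt "-0.03 0.2 0.05 0" --pt "-0.08 0.5 0.1 0" --pt "-0.12 0.8 0.22 0" --pt "-0.17 1.09 0.35 0" --pt "-0.21 1.38 0.45 0" --pt "-0.26 1.73 0.6 0" --pt "-0.31 2.08 0.72 0" --pt "-0.36 2.37 0.8 0" --pt "-0.41 2.72 0.9 0" --pt "-0.46 3.07 0.98 0" --pt "-0.51 3.36 1.05 0" --pt "-0.51 3.36 1.05 0"

```text
time: 10.97
ee_pos: [0.5854, 0.1354, 0.2014]
tcp_rot: [179.9, 0.0, 98.7]
wrist_force: [1.0, -5.1, 8.5]
opening: 0.0507
grasp_force: 21.7
```

```bash
python3 - <<'E'
from h import *
o=get_obs();print(o["time"],o["ee_pos"],o["wrist_force"],o["torque"],o["opening"])
im=camera("wrist")[:,:,::-1];s=camera("side")[:,:,::-1]
c=cv2.convertScaleAbs(cv2.resize(im[60:360,226:426],None,fx=2,fy=2,interpolation=cv2.INTER_CUBIC),alpha=1.5)
d=cv2.convertScaleAbs(cv2.resize(s[100:250,215:315],None,fx=4,fy=4,interpolation=cv2.INTER_CUBIC),alpha=1.5)
cv2.imwrite("pics/w7.png",np.hstack([c,d]))
E
```

```text
10.9667 [0.58539714 0.13540649 0.20139861] [ 1.01094284 -5.12869079  8.47897175] [-1.26384252  0.16469156  0.0768586 ] 0.05067073486391504
```

View pics/w7.png

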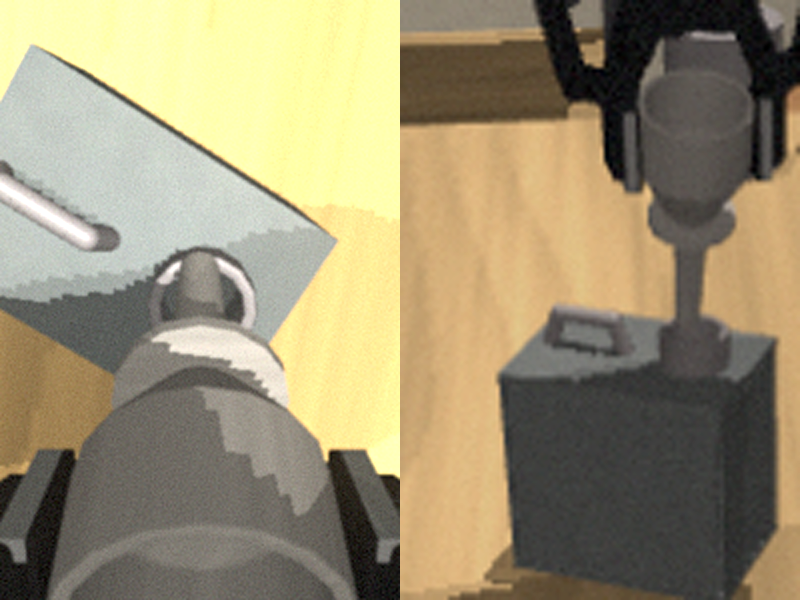

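The funnel is turning: the spout tip is in the bore and the can's corners haven't moved. The downward load is higher than I want, so I'll ease up a little and read the forces.

servo_tool --pt "0 0 0.1 0" --pt "0 0 0.2 0" --pt "0 0 0.25 0" --pt "0 0 0.25 0"

```text
time: 11.4
ee_pos: [0.5851, 0.1356, 0.2019]
tcp_rot: [-180.0, -0.0, 98.7]
wrist_force: [-0.3, -0.6, 1.0]
opening: 0.0506
grasp_force: 21.2
```

```bash
cat > loc.py <<'E'
from h import *
# compare can's image with start (side view, lower can part) and report state
def rep():
    o=get_obs();print(o["time"],np.round(o["ee_pos"],4),np.round(o["wrist_force"],1),np.round(o["torque"],2),round(o["opening"],4))
    s=camera("side")[:,:,::-1];s0=cv2.imread("pics/side0.png")
    for nm,(x0,y0,x1,y1) in {"can":(238,200,314,252),"handle":(240,174,276,200)}.items():
        m=cv2.matchTemplate(cv2.cvtColor(np.ascontiguousarray(s[y0-8:y1+8,x0-8:x1+8]),6),cv2.cvtColor(s0[y0:y1,x0:x1],6),cv2.TM_CCOEFF_NORMED)
        _,v,_,l=cv2.minMaxLoc(m);print(nm,"shift px",l[0]-8,l[1]-8,round(v,3))
    return o,s
E
python3 -c "
from loc import *
o,s=rep()
# funnel silhouette centre rows in side view: bright rim vs spout
g=cv2.cvtColor(np.ascontiguousarray(s),6)
for y in(165,170,175,180): print(y,g[y,270:315:1].tolist())
"
```

```text
11.4 [0.5851 0.1356 0.2019] [-0.3 -0.6  1. ] [-0.15 -0.19 -0.06] 0.0506
can shift px 0 0 0.9
handle shift px 0 0 0.916
165 [126, 125, 120, 116, 112, 112, 118, 118, 118, 116, 118, 118, 113, 64, 55, 56, 54, 57, 54, 52, 66, 115, 115, 114, 112, 113, 111, 112, 112, 110, 111, 112, 111, 113, 116, 118, 116, 117, 117, 119, 119, 120, 118, 114, 115]
170 [125, 126, 125, 119, 113, 114, 115, 118, 119, 115, 112, 112, 111, 78, 53, 55, 54, 56, 52, 56, 83, 117, 114, 115, 113, 113, 114, 111, 113, 111, 112, 109, 110, 111, 114, 118, 116, 116, 116, 118, 119, 119, 118, 117, 115]
175 [128, 127, 125, 120, 116, 113, 118, 118, 120, 116, 114, 111, 110, 78, 55, 54, 54, 54, 53, 65, 109, 114, 113, 116, 116, 115, 115, 113, 112, 113, 112, 110, 110, 109, 110, 114, 118, 116, 115, 118, 117, 119, 118, 119, 117]
180 [71, 79, 80, 78, 79, 77, 82, 79, 81, 86, 83, 69, 69, 45, 51, 55, 55, 53, 50, 50, 55, 55, 55, 66, 78, 97, 106, 112, 114, 115, 113, 112, 110, 108, 110, 113, 114, 116, 114, 116, 116, 117, 118, 120, 117]
```

Forces relax and the can is still in place. Now the rest of the arc.

servo_tool --pt "-0.04 0.25 0.1 0" --pt "-0.08 0.55 0.18 0" --pt "-0.13 0.85 0.24 0" --pt "-0.17 1.15 0.29 0" --pt "-0.22 1.45 0.33 0" --pt "-0.26 1.75 0.35 0" --pt "-0.31 2.05 0.35 0" --pt "-0.34 2.27 0.35 0" --pt "-0.37 2.47 0.35 0" --pt "-0.37 2.47 0.35 0" --pt "-0.37 2.47 0.35 0"

```text
time: 12.37
ee_pos: [0.5814, 0.16, 0.2055]
tcp_rot: [-180.0, 0.0, 98.7]
wrist_force: [0.7, 0.3, -1.6]
opening: 0.0504
grasp_force: 21.1
```

```bash
python3 -c "
from loc import *
o,s=rep()
np.save('w8.npy',np.array([o['ee_pos'],o['tcp_rot']]))
w=camera('wrist')[:,:,::-1];cv2.imwrite('pics/ww8.png',w);cv2.imwrite('pics/ws8.png',s)
t=camera('top')[:,:,::-1];cv2.imwrite('pics/wt8.png',t)
g=cv2.cvtColor(np.ascontiguousarray(w),6)
for y in range(120,440,20): print(y,(g[y,200:460:6]//10).tolist())
"
```

```text
12.3667 [0.5814 0.16   0.2055] [ 0.7  0.3 -1.6] [-0.04 -0.02  0.04] 0.0504
can shift px 0 0 0.909
handle shift px 0 0 0.839
120 [19, 19, 19, 19, 19, 18, 18, 18, 18, 18, 18, 18, 18, 18, 18, 19, 18, 18, 18, 17, 18, 18, 17, 18, 18, 18, 18, 18, 17, 17, 17, 17, 17, 17, 17, 18, 18, 17, 17, 18, 17, 17, 17, 17]
140 [18, 19, 18, 19, 19, 17, 19, 13, 13, 13, 13, 13, 6, 5, 5, 5, 16, 18, 18, 18, 18, 18, 17, 18, 18, 18, 18, 18, 16, 17, 17, 17, 17, 17, 17, 18, 17, 18, 17, 17, 17, 17, 18, 18]
160 [19, 18, 19, 19, 18, 13, 13, 13, 12, 13, 13, 13, 13, 13, 13, 13, 13, 9, 5, 4, 5, 11, 17, 18, 18, 18, 18, 17, 17, 17, 17, 17, 17, 17, 17, 17, 17, 17, 17, 17, 17, 17, 18, 18]
180 [18, 18, 19, 12, 12, 8, 12, 13, 13, 12, 13, 13, 13, 12, 13, 13, 13, 13, 13, 13, 13, 11, 11, 5, 5, 5, 6, 15, 15, 15, 15, 15, 15, 15, 16, 15, 16, 15, 15, 15, 18, 18, 18, 18]
200 [9, 12, 12, 12, 12, 11, 15, 18, 12, 6, 10, 12, 12, 11, 11, 6, 6, 6, 5, 6, 9, 9, 9, 11, 11, 11, 11, 11, 5, 5, 11, 14, 15, 16, 15, 16, 15, 15, 16, 18, 18, 18, 18, 18]
220 [6, 6, 5, 6, 5, 5, 5, 6, 5, 6, 6, 6, 7, 5, 4, 6, 5, 6, 9, 9, 9, 10, 10, 9, 10, 11, 11, 11, 1
[... 808 characters left out ...]
18, 17, 16]
340 [2, 2, 2, 2, 2, 1, 7, 2, 1, 5, 5, 6, 8, 7, 6, 5, 6, 7, 7, 7, 8, 8, 8, 7, 7, 6, 7, 7, 6, 8, 8, 7, 5, 5, 2, 2, 7, 1, 1, 1, 2, 2, 1, 1]
360 [2, 1, 1, 2, 1, 1, 2, 2, 2, 7, 6, 5, 5, 6, 5, 5, 6, 6, 7, 7, 6, 7, 7, 7, 6, 6, 6, 6, 6, 5, 6, 5, 4, 8, 4, 1, 1, 1, 1, 1, 1, 0, 1, 1]
380 [1, 2, 0, 1, 1, 0, 2, 1, 1, 8, 5, 5, 6, 6, 6, 6, 6, 6, 7, 6, 6, 7, 7, 6, 6, 6, 7, 6, 6, 5, 5, 5, 5, 8, 3, 1, 1, 0, 2, 0, 0, 1, 1, 1]
400 [1, 0, 1, 0, 1, 1, 1, 2, 1, 17, 16, 7, 6, 5, 6, 6, 7, 6, 6, 6, 6, 6, 7, 6, 6, 7, 6, 6, 7, 6, 6, 8, 15, 18, 0, 1, 1, 1, 1, 1, 1, 1, 1, 1]
420 [1, 1, 1, 1, 2, 1, 1, 0, 1, 0, 1, 0, 1, 0, 1, 1, 1, 0, 1, 1, 1, 1, 1, 1, 0, 1, 1, 1, 0, 1, 1, 1, 1, 1, 1, 1, 1, 0, 1, 0, 1, 0, 0, 1]
```

```bash
cat > fit.py <<'E'
from h import *
from scipy.ndimage import map_coordinates
def proj(n,P,pose):
    c=get_calibration(n)
    if n=="wrist":
        T=c["tool_from_camera"];Q=R.from_euler('xyz',pose[1],degrees=True).inv().apply(P-pose[0]);Q=(Q-T[:3,3])@T[:3,:3]
    else: Q=P@cv2.Rodrigues(c["rvec"])[0].T+c["tvec"]
    s=Q[:,:2]/Q[:,2:];s=s*(1+c["k1"]*(s**2).sum(1,keepdims=True))
    return s*[c["fx"],c["fy"]]+[c["cx"],c["cy"]]
ph=np.linspace(0,2*np.pi,120)
def model(th,zg,dx,pose):  # tool frame; lean: tip toward +x
    a=np.array([-np.sin(th),0,-np.cos(th)]);e=np.array([np.cos(th),0,-np.sin(th)]);y=np.array([0,1,0])
    out={}
    for k,(z,r) in dict(rim=(.125,.025),rin=(.125,.022),fl=(.06,.02),fl2=(.064,.02)).items():
        P=np.array([dx,0,-.0225])+a*(z-zg)+r*(np.cos(ph)[:,None]*e+np.sin(ph)[:,None]*y)
        out[k]=R.from_euler('xyz',pose[1],degrees=True).apply(P)+pose[0]
    return out
def fit(ims,pose,keys={"wrist":("fl","fl2"),"side":("rim","rin","fl")}):
    G={}
    for n,im in ims.items():
        g=cv2.GaussianBlur(cv2.cvtColor(np.ascontiguousarray(im),6),(0,0),1.2).astype(float)
        G[n]=np.hypot(cv2.Sobel(g,6,1,0),cv2.Sobel(g,6,0,1))
    best=[]
    for th in np.radians(np.arange(-15,40,1.)):
        for zg in(.104,.107,.110,.113):
            for dx in(-.004,-.002,0,.002,.004):
                m=model(th,zg,dx,pose);sc=0
                for n in ims:
                    for k in keys[n]:
                        uv=proj(n,m[k],pose);sc+=np.mean(np.minimum(map_coordinates(G[n],[uv[:,1],uv[:,0]],order=1),80))
                best.append((sc,np.degrees(th).round(),zg,dx))
    best.sort(reverse=True);return best[:6]
E
python3 -c "
from fit import *
L=lambda k:({'wrist':cv2.imread(f'pics/ww{k}.png'),'side':cv2.imread(f'pics/ws{k}.png')},np.load(f'w{k}.npy'))
for k in(5,8):
    ims,p=L(k);print(k,fit(ims,p));print({n:fit({n:i},p)[:3] for n,i in ims.items()})
"
```

```text
Traceback (most recent call last):
  File "fit.py", line 30, in fit
    uv=proj(n,m[k],pose);sc+=np.mean(np.minimum(map_coordinates(G[n],[uv[:,1],uv[:,0]],order=1),80))
  File "fit.py", line 4, in proj
    c=get_calibration(n)
ValueError: time passes only in moves, steps and waits
```

```bash
sed -i 's/^def proj/import functools; get_calibration=functools.cache(get_calibration)\ndef proj/' fit.py
python3 -c "
from fit import *
L=lambda k:({'wrist':cv2.imread(f'pics/ww{k}.png'),'side':cv2.imread(f'pics/ws{k}.png')},np.load(f'w{k}.npy'))
for k in(5,8):
    ims,p=L(k);print(k,fit(ims,p));print({n:fit({n:i},p)[:3] for n,i in ims.items()})
"
```

```text
5 [(np.float64(219.81367681740326), np.float64(32.0), 0.107, 0), (np.float64(219.74350277271952), np.float64(27.0), 0.107, 0.002), (np.float64(218.49392175659926), np.float64(26.0), 0.107, 0.002), (np.float64(216.85344465001435), np.float64(23.0), 0.107, 0.004), (np.float64(215.01993501954576), np.float64(31.0), 0.107, 0), (np.float64(214.86545588522102), np.float64(33.0), 0.107, 0)]
{'wrist': [(np.float64(91.17072310565703), np.float64(32.0), 0.11, -0.002), (np.float64(88.75266102352651), np.float64(32.0), 0.113, -0.004), (np.float64(88.12853701593883), np.float64(32.0), 0.107, 0)], 'side': [(np.float64(140.7079681014474), np.float64(16.0), 0.104, 0.002), (np.float64(140.52566378707894), np.float64(14.0), 0.104, 0.004), (np.float64(140.51056928745416), np.float64(13.0), 0.104, 0.004)]}
8 [(np.float64(204.24832846550038), np.float64(11.0), 0.104, 0.004), (np.float64(203.9646087135294), np.float64(10.0), 0.104, 0.004), (np.float64(202.49520105415093), np.float64(14.0), 0.104, 0.002), (np.float64(202.1965796629143), np.float64(15.0), 0.104, 0.002), (np.float64(201.1636100881626), np.float64(12.0), 0.104, 0.004), (np.float64(200.38340418852), np.float64(9.0), 0.104, 0.004)]
{'wrist': [(np.float64(68.30623151516669), np.float64(16.0), 0.107, 0), (np.float64(68.01929314240206), np.float64(20.0), 0.11, -0.004), (np.float64(67.78791608577332), np.float64(17.0), 0.11, -0.002)], 'side': [(np.float64(137.48446007338515), np.float64(11.0), 0.104, 0.002), (np.float64(137.40411028741454), np.float64(12.0), 0.104, 0.002), (np.float64(137.36439086818763), np.float64(12.0), 0.104, 0)]}
```

```bash
cat >> fit.py <<'E'
def spout(th,zg,dx,pose):
    a=np.array([-np.sin(th),0,-np.cos(th)]);e=np.array([np.cos(th),0,-np.sin(th)]);y=np.array([0,1,0]);o=np.array([dx,0,-.0225])
    z=np.linspace(.0,.055,40);S=[]
    for s in(1,-1): S.append(o+a*(z-zg)[:,None]+s*y*(.006+.002*z/.06)[:,None])
    t=np.linspace(-1.3,1.3,40);S.append(o+a*(0-zg)+.006*(np.cos(t)[:,None]*e+np.sin(t)[:,None]*y))
    W=R.from_euler('xyz',pose[1],degrees=True)
    return [W.apply(s)+pose[0] for s in S]
E
python3 -c "
from fit import *
for k in(5,8):
    p=np.load(f'w{k}.npy');im=cv2.imread(f'pics/ww{k}.png')
    g=cv2.GaussianBlur(cv2.cvtColor(im,6),(0,0),1.).astype(float);G=np.hypot(cv2.Sobel(g,6,1,0),cv2.Sobel(g,6,0,1))
    res=[]
    for th in range(-10,38,2):
        m=spout(np.radians(th),.1085,0,p);f=model(np.radians(th),.1085,0,p)
        s=[np.mean(np.minimum(map_coordinates(G,proj('wrist',q,p)[:,::-1].T,order=1),80)) for q in m+[f['fl'],f['fl2']]]
        tip=proj('wrist',m[2][20:21],p)[0]
        res.append((th,*np.round(s).astype(int).tolist(),*tip.round().astype(int).tolist()))
    print(k);print(*res,sep='\n')
    print('neck px',proj('wrist',np.array([[.5832,.1542,.124],[.5832-.15*.0165,.1542+.0163,.124]]),p))
"
```

```text
5
(-10, 19, 5, 14, 12, 8, 326, 260)
(-8, 16, 16, 14, 19, 18, 326, 254)
(-6, 15, 15, 45, 14, 15, 326, 248)
(-4, 25, 23, 7, 12, 12, 326, 243)
(-2, 20, 25, 6, 10, 11, 326, 237)
(0, 15, 23, 7, 9, 10, 326, 231)
(2, 13, 21, 44, 9, 9, 326, 226)
(4, 13, 21, 32, 18, 10, 326, 220)
(6, 24, 29, 10, 26, 19, 326, 214)
(8, 23, 24, 25, 31, 25, 326, 209)
(10, 22, 22, 30, 25, 29, 326, 203)
(12, 20, 24, 57, 17, 29, 326, 197)
(14, 21, 26, 58, 16, 18, 326, 191)
(16, 25, 28, 29, 16, 17, 326, 186)
(18, 27, 31, 29, 18, 15, 326, 180)
(20, 29, 32, 31, 22, 16, 326, 174)
(22, 27, 34, 32, 24, 18, 326, 169)
(24, 29, 42, 31, 37, 22, 326, 163)
(26, 46, 59, 33, 33, 24, 326, 157)
(28, 60, 60, 39, 43, 38, 326, 151)
(30, 62, 62, 78, 42, 45, 326, 146)
(32, 63, 64, 41, 31, 36, 326, 140)
(34, 61, 65, 18, 33, 35, 326, 134)
(36, 51, 60, 8, 32, 41, 326, 128)
neck px [[327.59576549  75.42969601]
 [327.63907565  47.98990664]]
8
(-10, 27, 4, 11, 14, 10, 326, 260)
(-8, 30, 5, 21, 13, 16, 326, 254)
(-6, 20, 4, 25, 12, 12, 326, 248)
(-4, 21, 9, 22, 21, 13, 326, 243)
(-2, 16, 8, 29, 20, 23, 326, 237)
(0, 26, 16, 48, 19, 19, 326, 231)
(2, 39, 18, 13, 21, 20, 326, 226)
(4, 38, 25, 64, 13, 19, 326, 220)
(6, 35, 27, 39, 11, 13, 326, 214)
(8, 40, 35, 22, 10, 12, 326, 209)
(10, 40, 35, 18, 24, 12, 326, 203)
(12, 38, 33, 21, 37, 17, 326, 197)
(14, 46, 35, 27, 30, 39, 326, 191)
(16, 55, 35, 29, 25, 35, 326, 186)
(18, 57, 30, 39, 18, 30, 326, 180)
(20, 47, 31, 54, 19, 23, 326, 174)
(22, 39, 32, 19, 19, 17, 326, 169)
(24, 28, 31, 50, 18, 18, 326, 163)
(26, 27, 35, 35, 17, 17, 326, 157)
(28, 27, 30, 20, 17, 18, 326, 151)
(30, 24, 30, 13, 18, 18, 326, 146)
(32, 20, 31, 5, 19, 17, 326, 140)
(34, 18, 29, 6, 21, 17, 326, 134)
(36, 17, 27, 6, 22, 19, 326, 128)
neck px [[327.2450724  251.68834061]
 [327.29034387 226.24076646]]
```

The fit shows the funnel at about 15°, with the spout tip slipped over the neck's far rim; nothing was disturbed. I'll lift, back off, measure the new tilt and insert deeper.

servo_tool --pt "0 0 0.5 0" --pt "0 0 1.3 0" --pt "0 0 2.3 0" --pt "0 0 3.2 0" --pt "0 -0.2 3.5 0" --pt "0.15 -1 3.5 0" --pt "0.35 -2.3 3.5 0" --pt "0.58 -3.8 3.5 0" --pt "0.8 -5.3 3.5 0" --pt "0.95 -6.3 3.5 0" --pt "1.05 -6.9 3.5 0" --pt "1.05 -6.9 3.5 0" --pt "1.05 -6.9 3.5 0"

```text
time: 13.6
ee_pos: [0.5919, 0.0906, 0.2403]
tcp_rot: [-180.0, -0.0, 98.6]
wrist_force: [0.1, 0.2, -2.0]
opening: 0.0505
grasp_force: 21.1
```

```bash
cat > ang.py <<'E'
from fit import *
def ang(k):
    o=get_obs();p=np.array([o["ee_pos"],o["tcp_rot"]]);print(o["time"],np.round(p,4).tolist(),np.round(o["wrist_force"],1),o["opening"])
    im=camera('wrist')[:,:,::-1];np.save(f'w{k}.npy',p);cv2.imwrite(f'pics/ww{k}.png',im)
    g=cv2.GaussianBlur(cv2.cvtColor(np.ascontiguousarray(im),6),(0,0),1.).astype(float);G=np.hypot(cv2.Sobel(g,6,1,0),cv2.Sobel(g,6,0,1))
    res=[]
    for th in np.arange(-12,36,1.):
        m=spout(np.radians(th),.1085,0,p);f=model(np.radians(th),.1085,0,p)
        s=[np.mean(np.minimum(map_coordinates(G,proj('wrist',q,p)[:,::-1].T,order=1),80)) for q in m+[f['fl'],f['fl2']]]
        res.append((round(sum(s)),th,*np.round(s).astype(int).tolist(),*proj('wrist',m[2][20:21],p)[0].round().astype(int).tolist()))
    res.sort(reverse=True);print(*res[:7],sep='\n')
    return im,p
E
python3 -c "
from ang import *
from loc import rep
im,p=ang(9)
g=cv2.cvtColor(np.ascontiguousarray(im),6)
print('col326 rows100-300',(g[100:300:3,324:330].mean(1)).astype(int).tolist())
print('neck px',proj('wrist',np.array([[.5832,.1542,.124],[.5832-.15*.0165,.1542+.0163,.124],[.5832+.15*.0165,.1542-.0163,.124]]),p))
rep()
"
```

```text
13.6 [[0.5919, 0.0906, 0.2403], [-179.9815, -0.0098, 98.6041]] [ 0.1  0.2 -2. ] 0.05052955820794542
(229, np.float64(17.0), 62, 58, 59, 22, 28, 326, 183)
(216, np.float64(16.0), 61, 55, 41, 28, 31, 326, 186)
(216, np.float64(15.0), 60, 51, 38, 31, 37, 326, 189)
(209, np.float64(18.0), 63, 60, 35, 19, 32, 326, 180)
(201, np.float64(19.0), 64, 62, 27, 17, 31, 326, 177)
(200, np.float64(14.0), 57, 44, 35, 29, 36, 326, 191)
(189, np.float64(20.0), 60, 59, 27, 16, 26, 326, 174)
col326 rows100-300 [151, 151, 152, 139, 193, 90, 68, 70, 73, 72, 79, 81, 80, 84, 78, 73, 68, 63, 167, 161, 141, 148, 150, 149, 150, 148, 136, 134, 117, 110, 113, 111, 105, 104, 104, 103, 80, 81, 78, 97, 109, 163, 159, 161, 167, 167, 134, 85, 61, 61, 63, 91, 99, 77, 76, 77, 78, 77, 77, 78, 77, 78, 76, 78, 76, 75, 78]
neck px [[327.31407531 134.23790016]
 [327.33390745 108.06886899]
 [327.29489048 159.48125492]]
13.65 [0.5918 0.091  0.2404] [ 0.8  0.2 -0.4] [-0.03  0.04  0.04] 0.0502
can shift px 0 0 0.991
handle shift px 0 0 0.998
```

The can is unmoved and the tilt is now about 17°, with tip and neck aligned laterally. Inserting about 16 mm deep.

servo_tool --pt "-0.1 0.7 0 0" --pt "-0.27 1.8 0 0" --pt "-0.42 2.8 0 0" --pt "-0.54 3.54 0 0" --pt "-0.54 3.54 -0.2 0" --pt "-0.54 3.54 -1 0" --pt "-0.54 3.54 -2 0" --pt "-0.54 3.54 -2.8 0" --pt "-0.54 3.54 -3.4 0" --pt "-0.54 3.54 -3.9 0" --pt "-0.54 3.54 -4.3 0" --pt "-0.54 3.54 -4.7 0" --pt "-0.54 3.54 -5.1 0" --pt "-0.54 3.54 -5.1 0" --pt "-0.54 3.54 -5.1 0"

```text
time: 14.95
ee_pos: [0.5864, 0.1263, 0.1895]
tcp_rot: [-180.0, 0.0, 98.7]
wrist_force: [-0.4, -0.3, -1.3]
opening: 0.0506
grasp_force: 21.1
```

```bash
python3 -c "
from ang import *
from loc import rep
im,p=ang(10)
g=cv2.cvtColor(np.ascontiguousarray(im),6)
print((g[100:280:3,324:330].mean(1)).astype(int).tolist())
print('neck px',proj('wrist',np.array([[.5832,.1542,.124],[.5832-.15*.0165,.1542+.0163,.124],[.5832-.15*.0125,.1542+.0124,.124]]),p))
rep()
"
```

```text
14.95 [[0.5864, 0.1263, 0.1895], [-179.9944, 0.0007, 98.6509]] [-0.4 -0.3 -1.3] 0.050629340348389236
(214, np.float64(18.0), 49, 43, 71, 21, 31, 326, 180)
(207, np.float64(20.0), 39, 46, 75, 22, 24, 326, 174)
(203, np.float64(19.0), 42, 44, 66, 22, 29, 326, 177)
(199, np.float64(21.0), 38, 47, 75, 21, 19, 326, 171)
(197, np.float64(17.0), 53, 40, 56, 21, 27, 326, 183)
(196, np.float64(22.0), 37, 47, 76, 19, 17, 326, 169)
(193, np.float64(16.0), 54, 38, 43, 26, 31, 326, 186)
[184, 186, 185, 184, 183, 185, 177, 147, 142, 144, 142, 142, 141, 144, 146, 144, 145, 144, 144, 144, 143, 142, 139, 142, 59, 140, 185, 114, 100, 110, 108, 105, 104, 101, 101, 98, 100, 83, 75, 93, 102, 156, 152, 153, 161, 160, 101, 83, 55, 59, 59, 86, 77, 74, 73, 75, 75, 74, 74, 73]
neck px [[327.52385704 203.40275786]
 [327.57678366 173.83496937]
 [327.5779603  181.02943588]]
15.0 [0.5865 0.1263 0.1897] [ 0.1 -0.1 -1.1] [-0.03 -0.   -0.03] 0.0506
can shift px 0 0 0.918
handle shift px 0 0 0.955
```

The ring's edge shows in front of the spout and forces are zero, so the tip is inside the bore. Pushing forward at constant height.

servo_tool --pt "-0.03 0.2 0 0" --pt "-0.07 0.45 0 0" --pt "-0.1 0.7 0 0" --pt "-0.14 0.95 0 0" --pt "-0.18 1.2 0 0" --pt "-0.22 1.45 0 0" --pt "-0.26 1.7 0 0" --pt "-0.26 1.7 0 0" --pt "-0.26 1.7 0 0"

```text
time: 15.8
ee_pos: [0.5839, 0.1436, 0.1895]
tcp_rot: [180.0, -0.0, 98.7]
wrist_force: [1.2, -0.9, 0.5]
opening: 0.0504
grasp_force: 20.8
```

```bash
python3 -c "
from ang import *
from loc import rep
im,p=ang(11)
print('neck px',proj('wrist',np.array([[.5832,.1542,.124],[.5832-.15*.0165,.1542+.0163,.124],[.5832-.15*.0125,.1542+.0124,.124]]),p))
g=cv2.cvtColor(np.ascontiguousarray(im),6)
print((g[160:300:3,324:330].mean(1)).astype(int).tolist())
rep()
"
```

```text
15.8 [[0.5839, 0.1436, 0.1895], [179.9943, -0.0108, 98.6694]] [ 1.2 -0.9  0.5] 0.05042427049479105
(191, np.float64(11.0), 46, 36, 68, 20, 21, 326, 200)
(190, np.float64(9.0), 39, 31, 74, 20, 26, 326, 206)
(189, np.float64(7.0), 35, 29, 64, 27, 34, 326, 211)
(181, np.float64(8.0), 36, 28, 65, 23, 30, 326, 209)
(180, np.float64(12.0), 50, 38, 54, 20, 18, 326, 197)
(177, np.float64(10.0), 44, 34, 55, 19, 25, 326, 203)
(164, np.float64(31.0), 32, 19, 65, 20, 28, 326, 143)
neck px [[327.27624881 233.41732808]
 [327.33222008 205.17418154]
 [327.33233685 212.04430861]]
[138, 137, 138, 136, 139, 137, 138, 137, 138, 137, 137, 132, 115, 108, 57, 68, 170, 129, 81, 71, 70, 69, 68, 84, 141, 157, 157, 99, 90, 90, 87, 62, 84, 71, 68, 66, 69, 67, 71, 68, 67, 66, 69, 68, 68, 69, 67]
15.85 [0.5839 0.1435 0.1895] [ 0.1 -2.2  0.9] [-0.5  -0.3  -0.01] 0.0508
can shift px 0 0 0.897
handle shift px 0 0 0.878
```

servo_tool --pt "-0.03 0.22 0 0" --pt "-0.07 0.47 0 0" --pt "-0.11 0.72 0 0" --pt "-0.15 0.97 0 0" --pt "-0.18 1.22 0 0" --pt "-0.22 1.47 0 0" --pt "-0.26 1.7 0 0" --pt "-0.26 1.7 0 0" --pt "-0.26 1.7 0 0"

```text
time: 16.65
ee_pos: [0.5813, 0.1605, 0.1895]
tcp_rot: [180.0, -0.0, 98.7]
wrist_force: [0.7, -1.2, 0.8]
opening: 0.0503
grasp_force: 20.7
```

```bash
python3 -c "
from ang import *
from loc import rep
im,p=ang(12)
print('neck px',proj('wrist',np.array([[.5832,.1542,.124],[.5832-.15*.0165,.1542+.0163,.124],[.5832-.15*.0125,.1542+.0124,.124]]),p))
g=cv2.cvtColor(np.ascontiguousarray(im),6)
print((g[160:300:3,324:330].mean(1)).astype(int).tolist())
rep()
"
```

```text
16.65 [[0.5813, 0.1605, 0.1895], [179.9994, -0.0038, 98.6684]] [ 0.7 -1.2  0.8] 0.050326975138087274
(127, np.float64(3.0), 20, 22, 50, 16, 19, 326, 223)
(123, np.float64(2.0), 21, 23, 44, 18, 17, 326, 226)
(118, np.float64(-1.0), 16, 19, 41, 21, 22, 326, 234)
(117, np.float64(-4.0), 11, 13, 35, 29, 28, 326, 243)
(111, np.float64(24.0), 18, 18, 51, 13, 11, 326, 163)
(108, np.float64(-3.0), 11, 13, 33, 22, 30, 326, 240)
(107, np.float64(25.0), 21, 19, 43, 13, 11, 326, 160)
neck px [[327.38764096 261.47626265]
 [327.44427995 234.45572917]
 [327.44393567 241.02669197]]
[177, 91, 54, 56, 55, 55, 57, 115, 135, 135, 133, 131, 120, 114, 116, 115, 114, 114, 114, 112, 114, 104, 77, 51, 52, 63, 78, 67, 67, 90, 86, 89, 83, 66, 65, 63, 62, 63, 62, 61, 61, 64, 62, 63, 61, 68, 92]
16.7 [0.5813 0.1604 0.1895] [ 0.7 -1.9  0. ] [-0.53 -0.28 -0.04] 0.0501
can shift px 0 0 0.907
handle shift px 0 0 0.842
```

The funnel is upright within a few degrees. Centring over the neck, then lowering.

servo_tool --pt "0.05 -0.3 0 0" --pt "0.1 -0.63 0 0" --pt "0.1 -0.63 -0.3 0" --pt "0.1 -0.63 -0.8 0" --pt "0.1 -0.63 -1.3 0" --pt "0.1 -0.63 -1.8 0" --pt "0.1 -0.63 -2.3 0" --pt "0.1 -0.63 -2.7 0" --pt "0.1 -0.63 -3.0 0" --pt "0.1 -0.63 -3.2 0" --pt "0.1 -0.63 -3.2 0"

```text
time: 17.67
ee_pos: [0.5821, 0.154, 0.157]
tcp_rot: [-180.0, 0.0, 98.7]
wrist_force: [-0.3, -0.5, -0.9]
opening: 0.0501
grasp_force: 21.0
```

```bash
python3 -c "
from loc import *
rep()"
```

```text
17.6667 [0.5821 0.154  0.157 ] [-0.3 -0.5 -0.9] [-0.01  0.03 -0.02] 0.0501
can shift px 0 0 0.903
handle shift px 0 0 0.843
```

servo_tool --pt "0 0 -0.15 0" --pt "0 0 -0.3 0" --pt "0 0 -0.45 0" --pt "0 0 -0.55 0" --pt "0 0 -0.65 0" --pt "0 0 -0.65 0"

```text
time: 18.22
ee_pos: [0.5822, 0.154, 0.1508]
tcp_rot: [-180.0, 0.0, 98.7]
wrist_force: [0.6, 0.1, -0.5]
opening: 0.05
grasp_force: 21.0
```

servo_tool --pt "0 0 -0.05 0" --pt "0 0 -0.1 0" --pt "0 0 -0.15 0" --pt "0 0 -0.15 0"

```text
time: 18.55
ee_pos: [0.5823, 0.154, 0.1494]
tcp_rot: [-180.0, 0.0, 98.6]
wrist_force: [-0.3, 1.3, -0.8]
opening: 0.0507
grasp_force: 21.0
```

servo_tool --pt "0 0 -0.05 0" --pt "0 0 -0.1 0" --pt "0 0 -0.15 0" --pt "0 0 -0.15 0"

```text
time: 18.88
ee_pos: [0.5822, 0.154, 0.1479]
tcp_rot: [-180.0, 0.0, 98.7]
wrist_force: [-0.9, 0.0, -0.5]
opening: 0.0503
grasp_force: 21.0
```

servo_tool --pt "0 0 -0.05 0" --pt "0 0 -0.1 0" --pt "0 0 -0.1 0"

```text
time: 19.13
ee_pos: [0.5823, 0.1541, 0.147]
tcp_rot: [180.0, -0.0, 98.7]
wrist_force: [0.2, -0.3, -0.7]
opening: 0.0503
grasp_force: 21.0
```

servo_tool --pt "0 0 -0.05 0" --pt "0 0 -0.1 0" --pt "0 0 -0.15 0" --pt "0 0 -0.15 0"

```text
time: 19.47
ee_pos: [0.5823, 0.1542, 0.1468]
tcp_rot: [179.9, -0.0, 98.7]
wrist_force: [-2.9, 0.3, 7.7]
opening: 0.0504
grasp_force: 21.4
```

servo_tool --pt "0 0 -0.05 0" --pt "0 0 -0.1 0" --pt "0 0 -0.15 0" --pt "0 0 -0.15 0"

```text
time: 19.8
ee_pos: [0.5824, 0.1544, 0.1467]
tcp_rot: [179.8, -0.0, 98.7]
wrist_force: [-6.1, 1.2, 15.6]
opening: 0.0503
grasp_force: 21.9
```

```bash
python3 -c "
from loc import *
o,s=rep();cv2.imwrite('pics/ws13.png',s)
g=cv2.cvtColor(np.ascontiguousarray(s),6)
print('c288',(g[120:215,287:290].mean(1)).astype(int).tolist())
for y in range(150,200,4): print(y,(g[y,266:312:2]).tolist())"
```

```text
19.8 [0.5824 0.1544 0.1467] [-6.1  1.2 15.6] [-0.08  1.35 -0.12] 0.0503
can shift px 0 0 0.9
handle shift px 0 0 0.844
c288 [9, 9, 7, 11, 10, 13, 10, 10, 9, 8, 10, 11, 8, 8, 34, 52, 50, 52, 51, 50, 51, 51, 51, 55, 59, 65, 64, 66, 63, 64, 64, 64, 65, 63, 59, 60, 64, 64, 63, 64, 63, 64, 63, 64, 64, 63, 63, 64, 63, 64, 63, 64, 57, 53, 51, 50, 53, 52, 51, 52, 52, 52, 51, 53, 55, 61, 63, 55, 50, 51, 51, 52, 50, 51, 43, 38, 36, 36, 37, 36, 35, 40, 42, 42, 41, 41, 40, 40, 40, 40, 40, 42, 43, 43, 41]
150 [10, 14, 14, 14, 54, 45, 54, 57, 63, 63, 65, 63, 64, 62, 60, 54, 49, 54, 17, 44, 16, 27, 117]
154 [4, 9, 39, 52, 40, 55, 52, 56, 60, 62, 58, 61, 61, 60, 58, 58, 53, 45, 23, 60, 11, 32, 117]
158 [9, 5, 33, 56, 32, 57, 57, 63, 63, 62, 64, 64, 63, 61, 58, 56, 53, 43, 14, 56, 8, 30, 121]
162 [15, 13, 27, 56, 23, 54, 57, 60, 64, 62, 63, 65, 60, 59, 58, 57, 52, 41, 16, 58, 23, 30, 121]
166 [100, 13, 20, 57, 24, 55, 59, 59, 62, 66, 63, 64, 62, 61, 55, 51, 50, 42, 16, 57, 96, 119, 121]
170 [126, 118, 66, 59, 44, 58, 58, 60, 62, 61, 60, 63, 63, 61, 55, 53, 52, 109, 103, 115, 119, 119, 121]
174 [124, 128, 128, 125, 116, 116, 83, 49, 50, 51, 52, 53, 52, 49, 47, 56, 113, 112, 108, 113, 119, 118, 119]
178 [61, 79, 92, 107, 113, 119, 94, 55, 50, 52, 53, 50, 50, 49, 46, 58, 100, 117, 111, 111, 117, 114, 119]
182 [70, 53, 51, 83, 81, 80, 53, 55, 55, 54, 47, 52, 56, 54, 56, 57, 61, 107, 110, 109, 117, 116, 118]
186 [73, 53, 55, 50, 52, 49, 39, 42, 54, 62, 66, 63, 59, 57, 48, 38, 70, 70, 70, 67, 66, 52, 116]
190 [38, 36, 38, 37, 36, 40, 38, 39, 43, 49, 53, 54, 51, 48, 44, 40, 36, 36, 36, 30, 34, 56, 116]
194 [35, 37, 38, 34, 35, 35, 37, 35, 38, 41, 43, 44, 43, 42, 34, 37, 37, 62, 35, 28, 37, 55, 115]
198 [42, 39, 43, 44, 38, 38, 35, 40, 37, 35, 35, 38, 36, 34, 72, 72, 45, 37, 33, 30, 37, 58, 116]
```

Contact is at TCP z=0.1467, with the flange at neck height in the side view. I'll relax the press, then open slightly.

servo_tool --pt "0 0 0.1 0" --pt "0 0 0.2 0" --pt "0 0 0.2 0"

```text
time: 20.1
ee_pos: [0.5824, 0.1542, 0.1469]
tcp_rot: [179.9, -0.0, 98.7]
wrist_force: [-2.9, 1.2, 8.3]
opening: 0.0503
grasp_force: 21.5
```

servo_tool --pt "0 0 0 0" --pt "0 0 0 0" --pt "0 0 0 0" --pt "0 0 0 0" --pt "0 0 0 0" --claw 0.33

```text
time: 20.52
ee_pos: [0.5822, 0.154, 0.1457]
tcp_rot: [-180.0, 0.0, 98.7]
wrist_force: [-0.9, 0.0, -0.1]
opening: 0.0572
grasp_force: 0.0
```

servo_tool --pt "0 0 0 0" --pt "0 0 0 0" --pt "0 0 0 0" --pt "0 0 0 0" --pt "0 0 0 0" --pt "0 0 0 0" --pt "0 0 0 0" --claw 0

```text
time: 21.1
ee_pos: [0.5823, 0.154, 0.146]
tcp_rot: [180.0, 0.0, 98.7]
wrist_force: [-0.1, -0.8, 0.5]
opening: 0.0853
grasp_force: 0.0
```

```bash
python3 -c "
from ang import *
from loc import rep
o,s=rep();cv2.imwrite('pics/ws14.png',s)
im,p=ang(14)
print(fit({'side':s},p,{'side':('rim','rin','fl')})[:4])
g=cv2.cvtColor(np.ascontiguousarray(s),6)
for y in range(130,200,4): print(y,(g[y,262:316:2]//10).tolist())"
```

```text
21.1 [0.5823 0.154  0.146 ] [-0.1 -0.8  0.5] [-0.   -0.    0.01] 0.0853
can shift px 0 0 0.878
handle shift px 0 0 0.844
21.15 [[0.5823, 0.154, 0.146], [-179.999, 0.0006, 98.6538]] [-0.2 -0.5  0. ] 0.08559757645994615
(139, np.float64(0.0), 18, 20, 61, 22, 18, 326, 231)
(120, np.float64(-4.0), 11, 12, 46, 31, 20, 326, 243)
(118, np.float64(-3.0), 11, 11, 38, 29, 29, 326, 240)
(117, np.float64(1.0), 24, 20, 34, 20, 20, 326, 228)
(114, np.float64(25.0), 14, 21, 51, 16, 12, 326, 160)
(111, np.float64(-1.0), 17, 19, 32, 19, 24, 326, 234)
(110, np.float64(26.0), 18, 20, 43, 16, 13, 326, 157)
[(np.float64(120.41580150940894), np.float64(3.0), 0.104, -0.004), (np.float64(120.37325159540785), np.float64(4.0), 0.104, -0.004), (np.float64(120.35163312001524), np.float64(2.0), 0.104, -0.004), (np.float64(120.19599921323486), np.float64(5.0), 0.104, -0.004)]
130 [0, 0, 1, 1, 0, 1, 1, 0, 1, 1, 1, 1, 1, 1, 0, 1, 1, 1, 1, 1, 0, 1, 1, 1, 2, 10, 12]
134 [0, 0, 1, 0, 2, 1, 6, 5, 1, 0, 1, 0, 1, 2, 1, 1, 1, 3, 5, 5, 5, 2, 1, 1, 0, 0, 1]
138 [0, 0, 0, 1, 2, 12, 12, 12, 12, 10, 4, 4, 5, 4, 5, 5, 5, 5, 5, 
[... 736 characters left out ...]
6, 6, 6, 5, 5, 5, 11, 11, 11, 11, 11, 11, 11, 11]
174 [13, 12, 12, 12, 13, 12, 11, 11, 9, 4, 5, 5, 5, 5, 5, 5, 4, 5, 11, 11, 11, 11, 11, 11, 11, 11, 11]
178 [8, 7, 6, 7, 9, 10, 11, 11, 9, 5, 5, 5, 5, 5, 5, 4, 4, 5, 10, 11, 10, 11, 11, 11, 11, 12, 11]
182 [8, 7, 7, 5, 5, 7, 7, 8, 5, 5, 5, 5, 4, 4, 5, 5, 5, 5, 5, 10, 11, 10, 11, 11, 11, 11, 12]
186 [5, 7, 7, 5, 5, 5, 5, 4, 3, 4, 5, 6, 6, 6, 6, 5, 4, 4, 7, 6, 6, 7, 6, 5, 11, 11, 12]
190 [3, 3, 3, 3, 3, 3, 3, 3, 3, 3, 4, 5, 5, 5, 5, 5, 4, 3, 3, 3, 6, 3, 3, 5, 11, 11, 12]
194 [3, 3, 3, 3, 3, 3, 3, 3, 3, 3, 3, 4, 4, 4, 4, 4, 3, 3, 3, 3, 3, 3, 3, 5, 11, 11, 11]
198 [4, 4, 4, 4, 4, 3, 3, 3, 4, 3, 3, 3, 4, 3, 3, 3, 7, 7, 4, 3, 2, 3, 2, 5, 11, 11, 11]
```

Released; the collar's edges are vertical and symmetric in the side view. Retreating straight up.

servo_tool --pt "0 0 0.5 0" --pt "0 0 1.5 0" --pt "0 0 3 0" --pt "0 0 5 0" --pt "0 0 7 0" --pt "0 0 9 0" --pt "0 0 11 0" --pt "0 0 13 0" --pt "0 0 15 0" --pt "0 -3 15 0" --pt "0 -6 15 0" --pt "0 -9.5 15 0" --pt "0 -13 15 0" --pt "0 -16 15 0" --pt "0 -18 15 0" --pt "0 -18 15 0" --pt "0 -18 15 0" --pt "0 -18 15 0"

```text
time: 22.7
ee_pos: [0.5823, -0.0256, 0.2967]
tcp_rot: [180.0, -0.0, 98.6]
wrist_force: [-0.2, 1.1, 0.2]
opening: 0.085
grasp_force: 0.0
```

```bash
python3 -c "
from fit import *
from loc import rep
o,s=rep();t=camera('top')[:,:,::-1]
cv2.imwrite('pics/ws15.png',s);cv2.imwrite('pics/wt15.png',t)
n=np.array([.5832,.1542,0])
def sc(im,name,lean):
    g=cv2.GaussianBlur(cv2.cvtColor(np.ascontiguousarray(im),6),(0,0),1.).astype(float);G=np.hypot(cv2.Sobel(g,6,1,0),cv2.Sobel(g,6,0,1))
    r=[]
    for dx in np.arange(-.02,.021,.002):
      for dy in np.arange(-.02,.021,.002):
       for z in(.183,.186,.189,.192,.196):
        P=np.array([n[0]+dx,n[1]+dy,z])+.025*np.c_[np.cos(ph),np.sin(ph),0*ph];Q=P.copy();Q[:,:2]=(Q[:,:2]-P[:,:2].mean(0))*.88+P[:,:2].mean(0)
        r.append((np.mean([map_coordinates(G,proj(name,X,None)[:,::-1].T,order=1).mean() for X in(P,Q)]).round(1),dx.round(3),dy.round(3),z))
    r.sort(reverse=True);return r[:4]
print('side',*sc(s,'side',0),sep='\n');print('top',*sc(t,'top',0),sep='\n')
s0=cv2.imread('pics/side0.png')
t0=cv2.imread('pics/top0.png')
for nm,(x0,y0,x1,y1) in dict(stand=(388,266,430,312),wrench=(295,265,320,356),hammer=(105,172,240,222),spray=(270,157,308,212),pink=(356,328,390,402),orange=(388,174,460,212),can=(176,262,206,332)).items():
    m=cv2.matchTemplate(np.ascontiguousarray(t[y0-8:y1+8,x0-8:x1+8]),t0[y0:y1,x0:x1],cv2.TM_CCOEFF_NORMED);_,v,_,l=cv2.minMaxLoc(m);print(nm,l[0]-8,l[1]-8,round(v,3))
"
```

```text
22.7 [ 0.5823 -0.0256  0.2967] [-0.2  1.1  0.2] [ 0.03 -0.03  0.02] 0.085
can shift px 0 0 0.996
handle shift px 0 0 0.96
side
(np.float64(71.3), np.float64(0.004), np.float64(0.016), 0.183)
(np.float64(70.8), np.float64(0.004), np.float64(0.01), 0.186)
(np.float64(70.4), np.float64(0.004), np.float64(0.002), 0.189)
(np.float64(70.3), np.float64(0.004), np.float64(0.018), 0.183)
top
(np.float64(33.2), np.float64(0.006), np.float64(-0.01), 0.183)
(np.float64(33.1), np.float64(0.016), np.float64(-0.01), 0.183)
(np.float64(33.1), np.float64(0.014), np.float64(-0.01), 0.183)
(np.float64(33.1), np.float64(0.012), np.float64(-0.01), 0.183)
stand -8 -5 0.276
wrench 8 8 0.016
hammer 0 0 0.418
spray -8 8 0.486
pink 8 -8 -0.08
orange -8 -8 0.13
can -5 -1 0.008
```

servo_tool --pt "-3 0 0 0" --pt "-6 0 0 0" --pt "-9 0 0 0" --pt "-12 0 0 0" --pt "-15 0 0 0" --pt "-18 0 0 0" --pt "-21 0 0 0" --pt "-24 0 0 0" --pt "-27 0 0 0" --pt "-29 0 0 0" --pt "-29 0 0 0" --pt "-29 0 0 0" --pt "-29 0 0 0"

```text
time: 23.88
ee_pos: [0.2928, -0.0256, 0.2962]
tcp_rot: [179.9, 0.0, 98.7]
wrist_force: [0.6, 0.5, -0.2]
opening: 0.0856
grasp_force: 0.0
```

```bash
python3 -c "
from fit import *
t=camera('top')[:,:,::-1];s=camera('side')[:,:,::-1]
n=np.array([.5832,.1542,0]);r=[];GG={}
for k,im in(('top',t),('side',s)):
    g=cv2.GaussianBlur(cv2.cvtColor(np.ascontiguousarray(im),6),(0,0),1.).astype(float);GG[k]=np.hypot(cv2.Sobel(g,6,1,0),cv2.Sobel(g,6,0,1))
for dx in np.arange(-.016,.017,.002):
  for dy in np.arange(-.016,.017,.002):
   for z in np.arange(.177,.199,.002):
    C=np.array([n[0]+dx,n[1]+dy,z]);U=np.c_[np.cos(ph),np.sin(ph),0*ph]
    v=[np.mean([map_coordinates(GG[k],proj(k,C+q*U,None)[:,::-1].T,order=1).mean() for q in(.025,.022)]) for k in GG]
    r.append((round(sum(v)),*np.round(v),dx.round(3),dy.round(3),z.round(3)))
r.sort(reverse=True);print(*r[:4],sep='\n')
t0=cv2.imread('pics/top0.png')
for nm,(x0,y0,x1,y1) in dict(stand=(388,266,430,312),wrench=(295,265,320,356),hammer=(105,172,240,222),spray=(270,157,308,212),pink=(356,328,390,402),orange=(388,174,460,212),can=(176,285,206,332)).items():
    m=cv2.matchTemplate(np.ascontiguousarray(t[y0-8:y1+8,x0-8:x1+8]),t0[y0:y1,x0:x1],cv2.TM_CCOEFF_NORMED);_,v,_,l=cv2.minMaxLoc(m);print(nm,l[0]-8,l[1]-8,round(v,3))
"
```

```text
(194, np.float64(135.0), np.float64(60.0), np.float64(-0.002), np.float64(-0.002), np.float64(0.185))
(192, np.float64(136.0), np.float64(56.0), np.float64(-0.002), np.float64(0.0), np.float64(0.183))
(191, np.float64(133.0), np.float64(58.0), np.float64(-0.002), np.float64(0.0), np.float64(0.185))
(191, np.float64(127.0), np.float64(64.0), np.float64(0.0), np.float64(-0.002), np.float64(0.185))
stand 0 0 0.883
wrench 0 0 0.979
hammer 0 0 0.983
spray 0 0 0.995
pink 0 0 0.975
orange 0 0 0.986
can 0 0 0.865
```

```bash
python3 -c "
from workcell import *
print(job_done())"
```

```text
the job is handed in; nothing more can be done
None
```

The funnel is upright in the can's neck with its flange resting on it and let go; the job is handed in at about 24 s, and my last camera check showed nothing else had moved.

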